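# Lock the orange filter stage onto the sample filter holder

## Task

Take the orange-banded filter stage and stack it upright on the filter holder: lower it with its two lugs through the two gaps of the metal collar until it sits fully down, then turn it a quarter turn clockwise (seen from above) so that both lugs lie under the middle of the collar's two lips, in line with the black marks, and let go. Leave the blue and grey stages where they stand.

Things in the scene. Friction and masses are not known exactly. Their poses are not given: they have to be found in the camera images.
- orange_stage_grip (a point): Orange-banded stage, loose, upright, 90 mm tall, about 0.2 kg: white 46 mm barrel, orange band and foot. Foot: nose tapering to 38 mm, then 8-14 mm up a 49 mm flange with two opposite lugs (14 wide, 94 tip to tip). Point: on the axis, mid-band, 55 mm above the underside; grip the barrel here or just above, any direction, to clear the collar. z up; x along the lug line (a half turn is the same).
- seat (a point): Fixed holder with a 124 mm metal collar. Point: centre of its flat seat, 42 mm above the bench; the underside rests on it. z up. Lips (34-62 mm off axis, 19-24 mm above the seat, black mark mid-lip) over +x and -x; open 60 degree gaps at +y and -y. Insert with lug line along y (9 mm play); clockwise turn to x puts lugs under lips (5 mm headroom). Blocks stop it just past x and bar the other way.
- blue_stage_grip (a point): A filter stage of the same shape and size as the orange one but with blue band, blue top disc and blue flange; a bystander to be left standing where it is. The point and axes are as for the orange stage.
- grey_stage_grip (a point): A filter stage of the same shape and size as the orange one but with grey band, grey top disc and grey flange; a bystander to be left standing where it is. The point and axes are as for the orange stage.

How it is judged:
On the way:
1. the orange stage sits down in the collar with its lugs in the gaps (horizontal distance between orange_stage_grip and seat below 0.012 m and z of orange_stage_grip in the frame of seat between 0.048 and 0.061 m and angle between orange_stage_grip's own z axis and vertical below 0.14 rad and angle between the x axis of orange_stage_grip and the x axis of seat, either way round above 0.87 rad), for 0.1 s.
At the end, for the whole second after the job is handed in: The orange stage is at rest and released in the collar: upright within 8 degrees, within 12 mm of the seat's centre, its underside within 6 mm of the seat, its lug line within 20 degrees of the black marks; the blue and grey stages are within 30 mm of their starts (horizontal distance between orange_stage_grip and seat below 0.012 m and z of orange_stage_grip in the frame of seat between 0.048 and 0.061 m and angle between orange_stage_grip's own z axis and vertical below 0.14 rad and angle between the x axis of orange_stage_grip and the x axis of seat, either way round below 0.35 rad and linear speed of orange_stage below 0.03 m/s and distance of each of blue_stage_grip, grey_stage_grip from where it was at the start of the episode below 0.03 m); the robot touches nothing.
It fails at once if the blue or grey stage is moved more than 50 mm (distance of any of blue_stage_grip, grey_stage_grip from where it was at the start of the episode above 0.05 m).
It also fails if it takes over 43 s, if anything falls off the work surface, if the arm or the gripper's body presses on something with over 40 N, if the wrist force passes 120 N, or if a joint passes its speed limit or range.

## Robot

A 6-joint arm with a two-finger parallel gripper is mounted at the origin on the work surface. World frame = base frame: x ahead of the robot, y to its left, z up, the work surface at z = 0. Lengths are in m, angles in rad, forces in N, time in s.
With the tool pointing down it reaches from about 0.25 to 0.775 m from the base axis. Payload 4 kg.
Tool frame: the origin (TCP) lies at the very end of the fingers, on their centre line; the grasp point (between the pads) lies 19 mm behind it; y points along the fingers, x is the direction in which the jaws open and shut, and the axes are right-handed (so a half turn about y gives the same grasp; the last joint's range is limited). The gripper opens to 94 mm and grips with 3 to 60 N. Pads are 16 mm wide; open, the fingers measure 119 mm over their backs; the gripper's body (75 mm by 177 mm) begins 78 mm behind the grasp point.
Start: joints at [-1.354, 0.087, 1.371, -0, 1.684, -0.103], TCP at [0.173, -0.522, 0.206] pointing down, gripper open.
Joint ranges: [-3.1, 3.1], [-0.76, 2.03], [0.27, 2.55], [-1.08, 4.22], [0.17, 2.65], [-2.57, 2.57]. Speed limits (rad/s): [2.79, 2.79, 3.14, 3.14, 3.14, 3.14].

## Interface

Orientations are given as [roll, pitch, yaw] about the fixed x, y, z axes, in that order (R = Rz(yaw) Ry(pitch) Rx(roll)).
In Python, from bench import robot gives the robot as it stands.
- The arm moves only by the shell command python3 -m handwheel 'ROWS' [OPENING]. ROWS is JSON, a list of rows, each an object with "delta_pos": the shift along the tool's x, y, z in mm, a list of three; "yaw": the turn about the tool's y in rad. A call has 1 to 12 rows; each row is the pose to reach, as a shift and turn from the pose commanded when the call began, along the tool's axes at that moment; what a row does not reach only later rows make up. A row lasts 1/10 s, in which the tool goes at most 50 mm and 8.59 degrees, less where a joint would pass 70% of its speed; a pose out of reach is approached as far as the arm can. A call with a gripper value outside its range is refused whole. OPENING is the closure in counts, from 0 (fully open) to 255 (shut), set as the call begins (- or left out, the last holds). The fingers move at their own pace and stop on an object; the grip force is fixed at half the most. Time passes only in rows, so rows that repeat a pose let the fingers close. It gives the time, the measured TCP pose, the force and the opening at its end, in the units of the state.
- robot.get_obs(): the state, without advancing time (a new reading comes with each control period).
- robot.snapshot(name): name is "scene" or "side" or "wrist"; returns a dict with "image" (384x512x3 uint8, red, green, blue), "fx", "fy", "cx", "cy" (pixels), "rvec" (rotation vector, rad) and "tvec" (3), from world to camera coordinates, as OpenCV has them. Camera axes: x right, y down, z forward; pixel columns grow to the right and rows downward; lengths in m; the calibration is good to about 2 mm. The wrist camera is an equidistant fisheye: a pixel r from the principal point sees the ray r / f radians off the axis. A picture is of the moment at which its call begins. There is no depth.
- robot.close_job(): hands the job in, once; it reports no verdict.
The state is a dict: "time": time; "joint_positions": joint angles; "qvel": joint speeds; "joint_torque": joint torques, N m; "tool_pos": TCP position; "ee_rot": TCP orientation; "wrist_force": force on the tool from outside, world axes, zero at the start; "wrist_torque": the same for the moment, N m; "width": finger opening in m.
Only numpy, scipy, OpenCV 4.12 (cv2) and the standard library are available. Lean on these libraries where they do the work, as an engineer would, in place of code of your own. Each camera call takes 0.05 s, during which the arm holds its last target.

## Working session

There is one attempt and no reset: what is moved stays moved. The work goes in short steps, Python scripts to look and compute and a shell command to move; the robot and the scene stay as the last step left them, time stands still between calls to the robot, and variables do not carry over. Pictures are saved under pics/ and viewed, and the job is handed in when it is done.

```bash
ls; mkdir -p pics
cat > h.py <<'E'
import numpy as np,cv2
from bench import robot
def snap(n,f):
    s=robot.snapshot(n); cv2.imwrite('pics/'+f+'.png',s['image'][:,:,::-1]); np.savez('pics/'+f+'.npz',**s); return s
def proj(s,P):
    P=np.array(P,float).reshape(-1,3)
    return cv2.projectPoints(P,np.array(s['rvec'],float),np.array(s['tvec'],float),K(s),None)[0][:,0]
def K(s): return np.array([[s['fx'],0,s['cx']],[0,s['fy'],s['cy']],[0,0,1]],float)
def ray(s,uv,z):
    R=cv2.Rodrigues(np.array(s['rvec'],float))[0]; t=np.array(s['tvec'],float).ravel()
    c=-R.T@t; d=R.T@np.array([(uv[0]-s['cx'])/s['fx'],(uv[1]-s['cy'])/s['fy'],1.])
    return c+d*(z-c[2])/d[2]
E
python3 - <<'E'
from h import *
a=snap('scene','s0');b=snap('side','d0');c=snap('wrist','w0')
for s in(a,b,c): print({k:np.round(v,4).tolist() for k,v in s.items() if k!='image'})
o=robot.get_obs();print({k:np.round(v,3).tolist() for k,v in o.items()})
E
```

```text
pics
{'fx': 348.729, 'fy': 348.729, 'cx': 259.8146, 'cy': 185.4036, 'rvec': [1.7141, 1.7236, -0.7451], 'tvec': [-0.0446, -0.3152, 1.189]}
{'fx': 394.629, 'fy': 394.629, 'cx': 259.035, 'cy': 186.7851, 'rvec': [0.1252, -2.8733, 1.1307], 'tvec': [0.5471, 0.0571, 0.7124]}
{'fx': 297.3186, 'fy': 297.3186, 'cx': 249.6422, 'cy': 190.9126, 'rvec': [-2.3628, 1.7081, 0.2348], 'tvec': [-0.549, -0.0262, 0.392]}
{'time': 0.15, 'joint_positions': [-1.354, 0.088, 1.372, -0.0, 1.684, -0.103], 'qvel': [-0.001, -0.002, -0.005, -0.001, -0.001, 0.0], 'joint_torque': [0.001, -34.064, -30.279, 0.072, 0.031, -0.0], 'tool_pos': [0.173, -0.522, 0.205], 'ee_rot': [-1.571, 0.002, -1.251], 'wrist_force': [0.57, -0.792, 0.14], 'wrist_torque': [-0.063, 0.005, -0.029], 'width': 0.094}
```

View pics/s0.png

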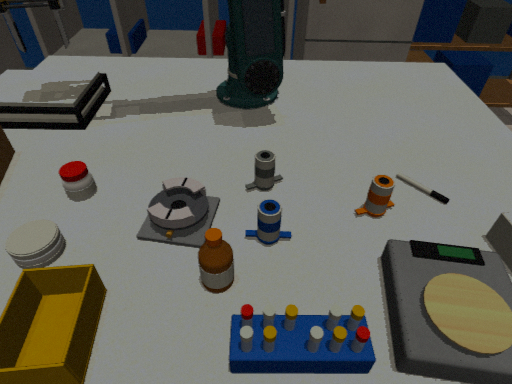

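View pics/d0.png

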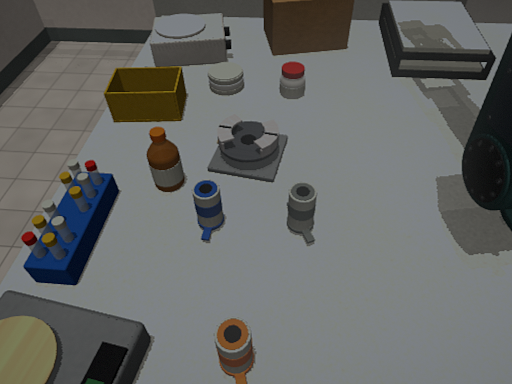

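View pics/w0.png

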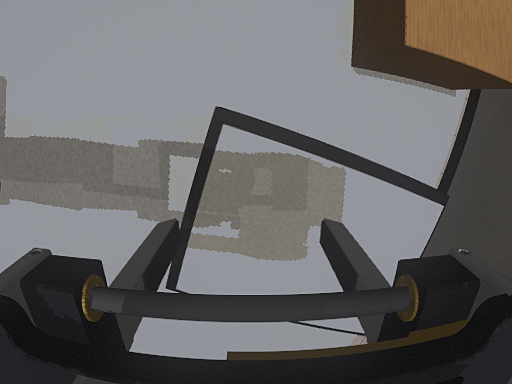

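Scene: orange top at about (381,181), seat about (179,205), blue (269,206), grey (264,156). Zooming in to measure.

Run:
```python
from h import *
a=np.load('pics/s0.npz');b=np.load('pics/d0.npz')
def crop(s,u,v,w,h,k):
    return cv2.resize(s['image'][v:v+h,u:u+w,::-1],None,fx=k,fy=k,interpolation=cv2.INTER_CUBIC)
cv2.imwrite('pics/c1.png',np.hstack([crop(a,135,165,90,90,4.4),crop(a,345,165,60,60,6.6)]))
cv2.imwrite('pics/c2.png',np.hstack([crop(b,205,105,90,90,4.4),crop(b,195,304,80,80,4.95)]))
for n,uv,z in [('or',(381,181),.09),('seat',(179,205),.06),('blue',(269,206),.09),('grey',(264,156),.09)]: print(n,ray(a,uv,z))
for n,uv,z in [('or',(233,333),.09),('seat',(248,139),.06),('blue',(206,190),.09),('grey',(302,192),.09)]: print(n,ray(b,uv,z))
```

```text
or [0.55140988 0.292192   0.09      ]
seat [ 0.59893589 -0.12172972  0.06      ]
blue [0.62825759 0.05763035 0.09      ]
grey [0.47172437 0.05014782 0.09      ]
or [0.55230063 0.29669512 0.09      ]
seat [ 0.58080069 -0.10780235  0.06      ]
blue [0.63031893 0.06199839 0.09      ]
grey [0.47216578 0.05415882 0.09      ]
```

View pics/c1.png

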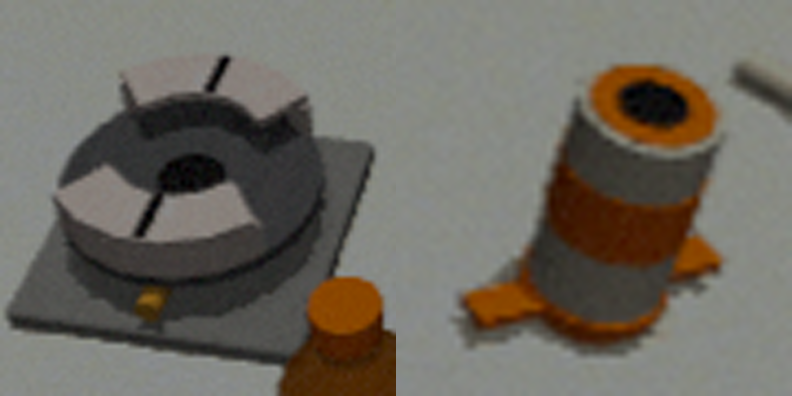

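View pics/c2.png

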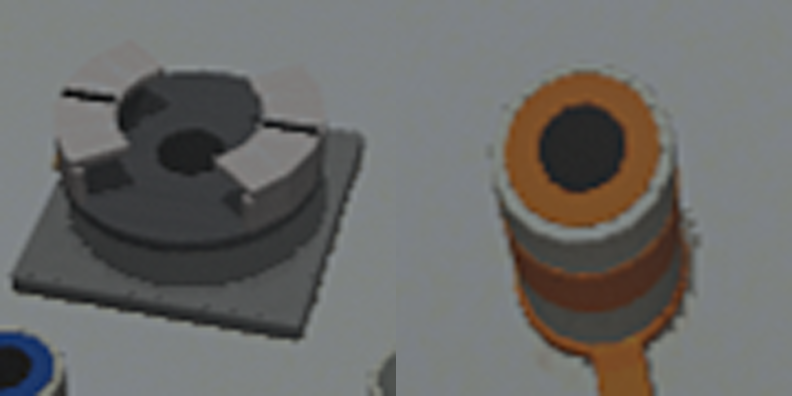

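Run:
```python
from h import *
from scipy.optimize import least_squares
a=np.load('pics/s0.npz');b=np.load('pics/d0.npz')
def fit(loc,obs,x0):
    # obs list (cam, local pt, px)
    def f(p):
        c,s=np.cos(p[2]),np.sin(p[2]); r=[]
        for cam,l,uv in obs:
            r+=list(proj(cam,[p[0]+c*l[0]-s*l[1],p[1]+s*l[0]+c*l[1],l[2]])[0]-uv)
        return r
    q=least_squares(f,x0); print(np.round(q.x,4),np.round(q.fun.reshape(-1,2),1).tolist()); return q.x
A=lambda u,v:np.array([135+u/4.4,165+v/4.4])-.39
B=lambda u,v:np.array([205+u/4.4,105+v/4.4])-.39
C=lambda u,v:np.array([345+(u-396)/6.6,165+v/6.6])-.42
D=lambda u,v:np.array([195+(u-396)/4.95,304+v/4.95])-.4
sa=[(a,(-.062,0,.066),A(226,57)),(a,(-.034,0,.066),A(209,92)),(a,(.034,0,.066),A(160,195)),(a,(.062,0,.066),A(140,236))]
sb=[(b,(.062,0,.066),B(62,93)),(b,(.034,0,.066),B(115,98)),(b,(-.034,0,.066),B(263,123)),(b,(-.062,0,.066),B(320,132))]
fit(0,sa,[.6,-.11,0]);fit(0,sb,[.6,-.11,0]);fit(0,sa+sb,[.6,-.11,0])
oa=[(a,(0,0,.09),C(653,102)),(a,(-.047,0,.014),C(473,306)),(a,(.047,0,.014),C(706,250))]
ob=[(b,(0,0,.09),D(583,148)),(b,(.030,0,.014),D(620,360))]
fit(0,oa,[.55,.29,1.2]);fit(0,ob,[.55,.29,1.2]);q=fit(0,oa+ob,[.55,.29,1.2])
o=robot.get_obs()
from scipy.spatial.transform import Rotation as R
M=R.from_euler('xyz',o['ee_rot']).as_matrix();print(np.round(M,3))
```

```text
[ 0.5811 -0.1284 -0.1533] [[0.1, -0.4], [-0.1, 0.1], [0.2, -0.4], [-0.2, 0.6]]
[ 0.5839 -0.1288 -0.1651] [[-0.3, -0.3], [0.7, 0.5], [-0.6, -0.1], [0.1, -0.1]]
[ 0.583  -0.1282 -0.1565] [[0.1, 0.1], [-0.1, 0.7], [0.1, 0.2], [-0.4, 1.3], [0.1, 0.0], [1.1, 0.8], [-0.0, -0.0], [0.7, -0.0]]
[0.5501 0.2971 1.9025] [[-0.3, 0.6], [-0.3, 0.1], [0.7, -0.7]]
[0.5535 0.296  1.8967] [[-0.3, -1.2], [0.3, 1.2]]
[0.5528 0.2961 1.8902] [[-0.5, 1.4], [-0.7, 0.8], [0.7, 0.3], [0.3, -1.0], [0.7, 1.4]]
[[ 0.314 -0.     0.949]
 [-0.949  0.002  0.314]
 [-0.002 -1.     0.   ]]
```

Run:
```python
from h import *
a=np.load('pics/s0.npz');b=np.load('pics/d0.npz')
for z in (0,.03,.05): print(z,ray(a,(384,243),z),ray(b,(149,346),z),ray(b,(132,384),z))
print(ray(a,(218,289),0),ray(a,(214,236),.1),ray(b,(157,133),.1),ray(b,(168,188),0))
```

```text
0 [0.64204237 0.297491   0.        ] [0.68165407 0.28930574 0.        ] [0.6901589  0.34136517 0.        ]
0.03 [0.66619017 0.2831173  0.03      ] [0.67170422 0.30001587 0.03      ] [0.67976115 0.34933368 0.03      ]
0.05 [0.68228871 0.27353484 0.05      ] [0.66507099 0.30715596 0.05      ] [0.67282933 0.35464601 0.05      ]
[ 0.75137129 -0.03396646  0.        ] [ 0.71130483 -0.03830232  0.1       ] [ 0.74655936 -0.0655153   0.1       ] [ 0.73241995 -0.01826973  0.        ]
```

```bash
python3 -m handwheel '[{"delta_pos":[-45,0,42],"yaw":-0.08},{"delta_pos":[-80,0,75],"yaw":-0.15},{"delta_pos":[-115,0,108],"yaw":-0.22},{"delta_pos":[-150,0,141],"yaw":-0.29},{"delta_pos":[-185,0,174],"yaw":-0.36},{"delta_pos":[-220,0,207],"yaw":-0.43},{"delta_pos":[-255,0,240],"yaw":-0.5},{"delta_pos":[-290,0,273],"yaw":-0.57},{"delta_pos":[-325,0,306],"yaw":-0.64},{"delta_pos":[-360,0,339],"yaw":-0.71},{"delta_pos":[-395,0,372],"yaw":-0.78},{"delta_pos":[-430,0,405],"yaw":-0.85}]' 0
cat >> h.py <<'E'
from scipy.spatial.transform import Rotation as R
def to(x,y,z,yaw):
    "tool-axis delta (mm) and yaw to a tool-down pose"
    o=robot.get_obs(); M=R.from_euler('xyz',o['ee_rot']).as_matrix()
    d=M.T@(np.array([x,y,z])-o['tool_pos'])*1000
    cur=np.arctan2(M[1,0],M[0,0]); w=(yaw-cur+np.pi)%(2*np.pi)-np.pi
    print('t',round(o['time'],2),'pos',np.round(o['tool_pos'],4),'yaw',round(cur,3),'delta',np.round(d,1),'turn',round(-w,3),'F',np.round(o['wrist_force'],1),'T',np.round(o['wrist_torque'],2),'w',round(o['width'],4),'q',np.round(o['joint_positions'],2))
E
python3 -c "
from h import *
to(.552,.2965,.205,-.15)"
```

```text
time: 1.35
tool_pos: [0.4224, 0.0154, 0.2054]
ee_rot: [-1.571, -0.001, -0.398]
wrist_force: [0.5, -1.9, -0.1]
width: 0.0941
t 1.35 pos [0.4224 0.0154 0.2054] yaw -0.398 delta [ 10.5   0.4 309.3] turn -0.248 F [ 0.5 -1.9 -0.1] T [-0.04 -0.08 -0.01] w 0.0941 q [-0.1  -0.2   1.64 -0.    1.7   0.3 ]
```

```bash
python3 -m handwheel '[{"delta_pos":[2,0,40],"yaw":-0.05},{"delta_pos":[4,0,80],"yaw":-0.1},{"delta_pos":[5,0,120],"yaw":-0.15},{"delta_pos":[7,0,160],"yaw":-0.2},{"delta_pos":[8,0,200],"yaw":-0.25},{"delta_pos":[9,0,240],"yaw":-0.25},{"delta_pos":[10,0,275],"yaw":-0.25},{"delta_pos":[10,0,300],"yaw":-0.25},{"delta_pos":[10,0,309],"yaw":-0.25},{"delta_pos":[10,0,309],"yaw":-0.25}]'
python3 -c "
from h import *
to(.552,.2965,.205,-.15)
snap('wrist','w1')"
```

```text
time: 2.35
tool_pos: [0.5518, 0.2945, 0.2045]
ee_rot: [-1.572, 0.001, -0.15]
wrist_force: [0.4, -0.4, 0.2]
width: 0.0941
t 2.35 pos [0.5518 0.2945 0.2045] yaw -0.15 delta [-0.1 -0.5  2.1] turn 0.0 F [ 0.4 -0.4  0.2] T [-0.04 -0.1  -0.01] w 0.0941 q [ 0.4   0.26  1.18 -0.    1.71  0.55]
```

View pics/w1.png

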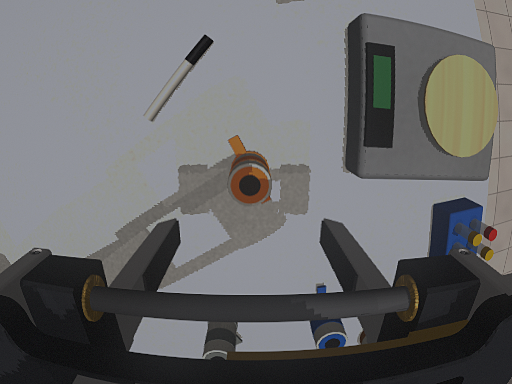

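Wrist view: the orange top hole sits at (249,185) and the far lug tip at (236,143), both between the open fingers. Cross-checking with the fisheye model.

```bash
cat >> h.py <<'E'
def wray(s,uv,z):
    Rm=cv2.Rodrigues(np.array(s['rvec'],float))[0]; t=np.array(s['tvec'],float).ravel(); c=-Rm.T@t
    p=np.array([uv[0]-s['cx'],uv[1]-s['cy']])/s['fx']; r=np.hypot(*p)+1e-12
    d=Rm.T@np.array([*(p/r*np.sin(r)),np.cos(r)]); return c+d*(z-c[2])/d[2]
E
python3 - <<'E'
from h import *
s=np.load('pics/w1.npz')
im=s['image'][:,:,::-1]
cv2.imwrite('pics/w1c.png',cv2.resize(im[120:230,180:320],None,fx=5,fy=5,interpolation=cv2.INTER_CUBIC))
c=wray(s,(249,185),.09);t=wray(s,(236.5,143),.014);print(c,t,np.arctan2(*(t-c)[[1,0]]),np.hypot(*(t-c)[:2]))
g=(im[:,:,2].astype(int)-im[:,:,0]>60)
print(wray(s,(249.6,190.9),.09))
E
```

```text
[0.55218976 0.29730249 0.09      ] [0.54171991 0.33387901 0.014     ] 1.8495866134466339 0.03804549976503048
[0.55185616 0.29104972 0.09      ]
```

View pics/w1c.png

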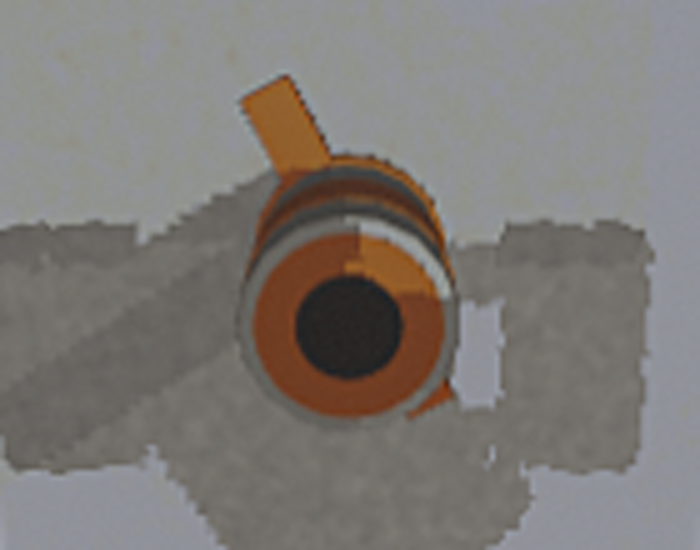

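Run:
```python
from h import *
s=np.load('pics/w1.npz')
P=lambda u,v:wray(s,(180+u/5-.4,120+v/5-.4),.014)
c=wray(s,(180+349/5-.4,120+327/5-.4),.09)
t=P(265.5,87.5);d=(t-c)[:2];print(c,np.hypot(*d),np.arctan2(d[1],d[0]))
for p,q in(((241,100),(275,172)),((290,75),(328,155))):
    d=(P(*p)-P(*q))[:2];print(np.arctan2(d[1],d[0]))
d=(P(290,75)-P(241,100))[:2];print(np.hypot(*d),np.arctan2(d[1],d[0])+np.pi/2)
to(.552,.2967,.039,-.15)
```

```text
[0.55259236 0.29724143 0.09      ] 0.046944720562084166 1.882020076382897
1.8480000847259273
1.855386894682854
0.013721470760882967 1.8874581320457773
t 2.4 pos [0.5517 0.2935 0.2049] yaw -0.151 delta [-1.000e-01  1.659e+02  3.400e+00] turn -0.001 F [-1.  -0.7 -0.6] T [ 0.01 -0.02 -0.06] w 0.0941 q [ 0.4   0.26  1.18 -0.    1.71  0.55]
```

```bash
python3 -m handwheel '[{"delta_pos":[0,30,2]},{"delta_pos":[0,65,2]},{"delta_pos":[0,100,2]},{"delta_pos":[0,130,3]},{"delta_pos":[0,150,3]},{"delta_pos":[0,160,3]},{"delta_pos":[0,165,3]},{"delta_pos":[0,165,3]},{"delta_pos":[0,165,3]}]'
python3 -c "
from h import *
to(.552,.2967,.039,-.15)"
python3 -m handwheel '[{"delta_pos":[0,0,0]},{"delta_pos":[0,0,0]},{"delta_pos":[0,0,0]},{"delta_pos":[0,0,0]},{"delta_pos":[0,0,0]},{"delta_pos":[0,0,0]},{"delta_pos":[0,0,0]},{"delta_pos":[0,0,0]}]' 255
python3 -c "
from h import *
to(.552,.2967,.039,-.15);snap('side','d1')"
```

```text
t 2.4 pos [0.5517 0.2935 0.2049] yaw -0.151 delta [-1.000e-01  1.659e+02  3.400e+00] turn -0.001 F [-1.  -0.7 -0.6] T [ 0.01 -0.02 -0.06] w 0.0941 q [ 0.4   0.26  1.18 -0.    1.71  0.55]
t 2.4 pos [0.5517 0.2935 0.2049] yaw -0.151 delta [-1.000e-01  1.659e+02  3.400e+00] turn -0.001 F [-1.  -0.7 -0.6] T [ 0.01 -0.02 -0.06] w 0.0941 q [ 0.4   0.26  1.18 -0.    1.71  0.55]invalid input at $[0]: expected keys delta_pos, yaw
invalid input at $[0]: expected keys delta_pos, yaw
```

View pics/d1.png

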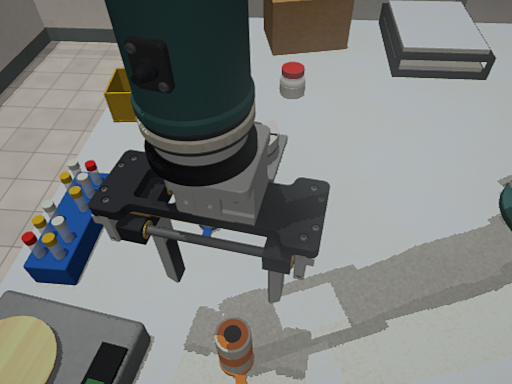

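Both calls were refused (yaw key is required), so nothing moved. The arm is still above the stage, so I'll retry one step at a time.

```bash
python3 -m handwheel '[{"delta_pos":[0,30,2],"yaw":0},{"delta_pos":[0,65,2],"yaw":0},{"delta_pos":[0,100,2],"yaw":0},{"delta_pos":[0,130,3],"yaw":0},{"delta_pos":[0,150,3],"yaw":0},{"delta_pos":[0,160,3],"yaw":0},{"delta_pos":[0,165,3],"yaw":0},{"delta_pos":[0,165,3],"yaw":0},{"delta_pos":[0,165,3],"yaw":0}]'
python3 -c "
from h import *
to(.552,.2967,.039,-.15)"
```

```text
time: 3.35
tool_pos: [0.5535, 0.297, 0.0422]
ee_rot: [-1.569, -0.003, -0.151]
wrist_force: [-0.5, 0.3, 0.2]
width: 0.0938
t 3.35 pos [0.5535 0.297  0.0422] yaw -0.151 delta [-1.4  3.2 -0.6] turn -0.001 F [-0.5  0.3  0.2] T [-0.04 -0.06 -0.01] w 0.0938 q [ 0.4   0.34  1.4  -0.    1.4   0.55]
```

```bash
python3 -m handwheel '[{"delta_pos":[-1,2,0],"yaw":0},{"delta_pos":[-1,2,0],"yaw":0},{"delta_pos":[-1,2,0],"yaw":0},{"delta_pos":[-1,2,0],"yaw":0},{"delta_pos":[-1,2,0],"yaw":0},{"delta_pos":[-1,2,0],"yaw":0},{"delta_pos":[-1,2,0],"yaw":0},{"delta_pos":[-1,2,0],"yaw":0},{"delta_pos":[-1,2,0],"yaw":0},{"delta_pos":[-1,2,0],"yaw":0}]' 255
python3 -c "
from h import *
to(.552,.2967,.039,-.15);snap('side','d2')"
```

```text
time: 4.35
tool_pos: [0.5515, 0.2971, 0.0384]
ee_rot: [-1.571, -0.0, -0.151]
wrist_force: [-0.2, 0.2, -0.5]
width: 0.0457
t 4.35 pos [0.5515 0.2971 0.0384] yaw -0.151 delta [ 0.6 -0.6 -0.3] turn -0.001 F [-0.2  0.2 -0.5] T [ 0.   -0.09 -0.05] w 0.0457 q [ 0.4   0.34  1.41 -0.    1.39  0.55]
```

View pics/d2.png

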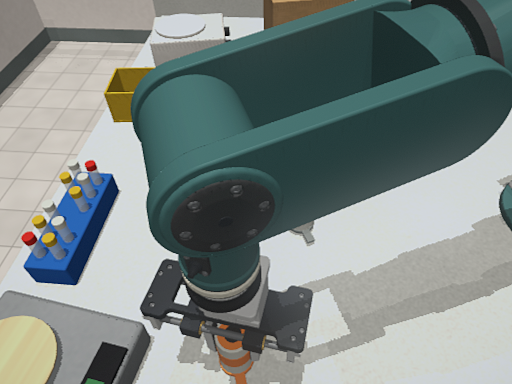

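```bash
python3 -m handwheel '[{"delta_pos":[0,-20,0],"yaw":0},{"delta_pos":[0,-55,0],"yaw":0},{"delta_pos":[0,-95,0],"yaw":0},{"delta_pos":[0,-125,0],"yaw":0},{"delta_pos":[0,-145,0],"yaw":0},{"delta_pos":[0,-150,0],"yaw":0},{"delta_pos":[0,-150,0],"yaw":0}]'
python3 -c "
from h import *
to(.583,-.1285,.19,-.617);snap('wrist','w3')"
```

```text
time: 5.1
tool_pos: [0.5515, 0.2971, 0.1884]
ee_rot: [-1.571, -0.0, -0.151]
wrist_force: [0.1, 0.1, -1.4]
width: 0.0455
t 5.1 pos [0.5515 0.2971 0.1884] yaw -0.151 delta [  95.1   -1.6 -416. ] turn 0.466 F [ 0.1  0.1 -1.4] T [-0.03 -0.1   0.03] w 0.0455 q [ 0.4   0.26  1.2  -0.    1.68  0.55]
```

View pics/w3.png

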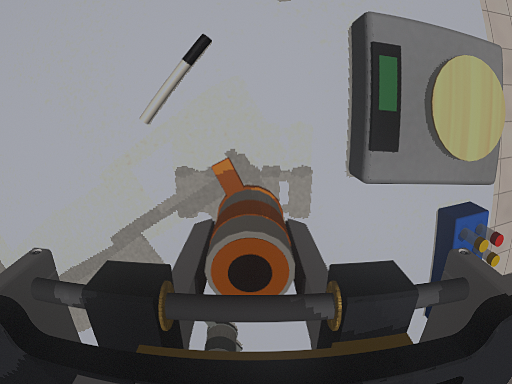

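Stage held and lifted; a lug is visible at (222,165). Carrying it to above the seat.

```bash
python3 -m handwheel '[{"delta_pos":[8,0,-30],"yaw":0.05},{"delta_pos":[17,0,-70],"yaw":0.1},{"delta_pos":[26,0,-110],"yaw":0.15},{"delta_pos":[35,0,-150],"yaw":0.2},{"delta_pos":[44,0,-190],"yaw":0.25},{"delta_pos":[53,0,-230],"yaw":0.3},{"delta_pos":[62,0,-270],"yaw":0.35},{"delta_pos":[71,0,-310],"yaw":0.4},{"delta_pos":[80,0,-350],"yaw":0.45},{"delta_pos":[89,0,-390],"yaw":0.466},{"delta_pos":[94,0,-410],"yaw":0.466},{"delta_pos":[95,0,-416],"yaw":0.466}]'
python3 -m handwheel '[{"delta_pos":[0,0,0],"yaw":0},{"delta_pos":[0,0,0],"yaw":0},{"delta_pos":[0,0,0],"yaw":0}]'
python3 -c "
from h import *
to(.583,-.1285,.19,-.617);snap('wrist','w4');snap('scene','s4');snap('side','d4')"
```

```text
time: 6.35
tool_pos: [0.5816, -0.1307, 0.1853]
ee_rot: [-1.573, 0.005, -0.621]
wrist_force: [0.3, 0.8, -2.5]
width: 0.0456
time: 6.65
tool_pos: [0.5827, -0.1268, 0.1881]
ee_rot: [-1.571, 0.001, -0.615]
wrist_force: [0.5, -0.0, -2.5]
width: 0.0456
t 6.65 pos [ 0.5827 -0.1268  0.1881] yaw -0.615 delta [ 1.2 -1.9 -1.2] turn 0.002 F [ 0.5 -0.  -2.5] T [-0.01 -0.06 -0.03] w 0.0456 q [-0.31  0.19  1.28  0.    1.66  0.31]
```

View pics/w4.png

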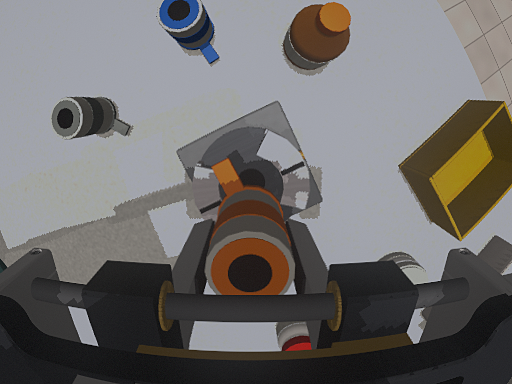

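View pics/s4.png

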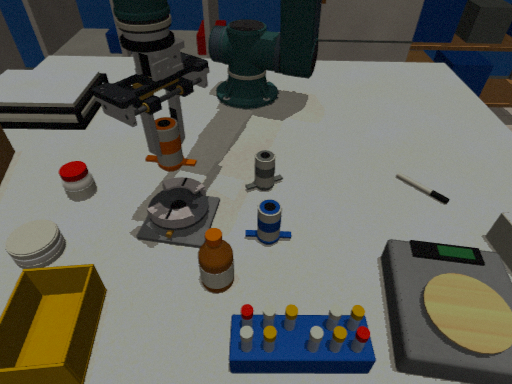

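View pics/d4.png

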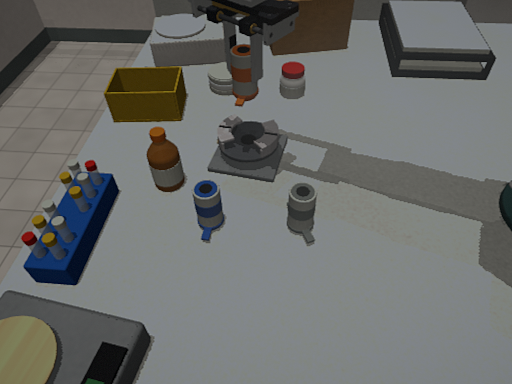

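Scene shows the orange stage hanging above the holder (top at (166,124), lugs at (150,159)/(195,162)). Zooming the wrist view to measure seat and lug line together.

Run:
```python
from h import *
im=np.load('pics/w4.npz')['image'][:,:,::-1]
cv2.imwrite('pics/w4c.png',cv2.resize(im[95:225,170:330],None,fx=5,fy=5,interpolation=cv2.INTER_CUBIC)[:600])
im=np.load('pics/s4.npz')['image'][:,:,::-1];im2=np.load('pics/d4.npz')['image'][:,:,::-1]
cv2.imwrite('pics/s4c.png',np.hstack([cv2.resize(im[112:182,135:205],None,fx=5.7,fy=5.7,interpolation=cv2.INTER_CUBIC),cv2.resize(im2[40:110,208:278],None,fx=5.7,fy=5.7,interpolation=cv2.INTER_CUBIC)]))
```

```text
(no output)
```

View pics/w4c.png

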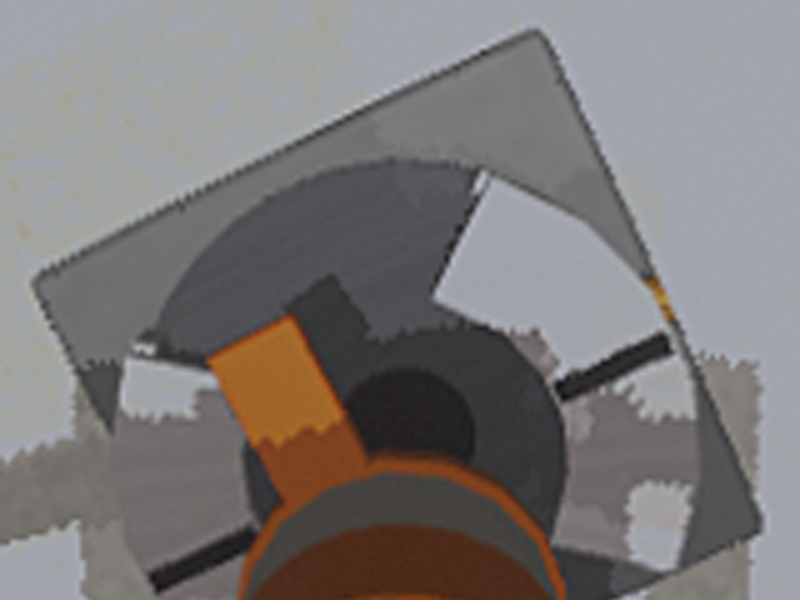

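View pics/s4c.png

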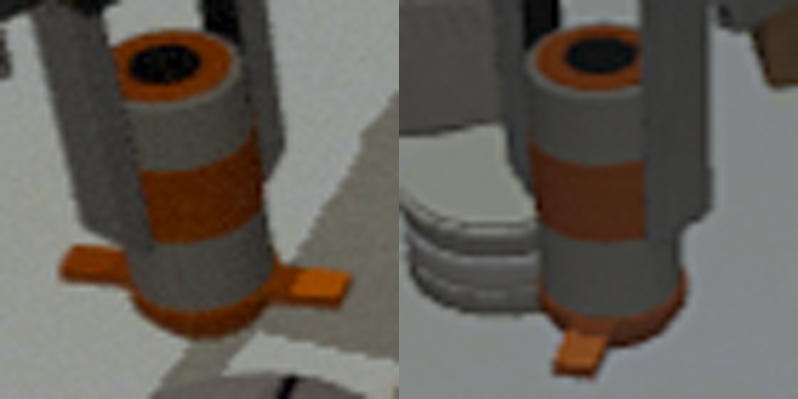

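Run:
```python
from h import *
from scipy.optimize import least_squares
s=np.load('pics/w4.npz');a=np.load('pics/s4.npz');b=np.load('pics/d4.npz')
W=lambda u,v,z:wray(s,(170+u/5-.4,95+v/5-.4),z)
p=[W(*q,.066) for q in((672,342),(560,392),(250,537),(152,582))]
for q in p: print(np.round(q,4))
m=(p[0]+p[3])/2;m2=(p[1]+p[2])/2;d=p[0]-p[3];print('seat',m,m2,'yaw',np.arctan2(d[1],d[0]),np.hypot(*d[:2]),'hole',W(412,422,.042))
z0=.150
t1,t2=W(208,360,z0+.014),W(293,317,z0+.014);t=(t1+t2)/2;e=t1-t2
c=wray(s,(250,273),z0+.09)
print('stage c',c,'lug edge yaw',np.arctan2(e[1],e[0])+np.pi/2,'tip yaw',np.arctan2(*(t-c)[[1,0]]),np.hypot(*(t-c)[:2]),np.hypot(*e[:2]))
def fit(obs,x0):
    def f(p):
        c_,s_=np.cos(p[2]),np.sin(p[2]); r=[]
        for cam,l,uv in obs: r+=list(proj(cam,[p[0]+c_*l[0]-s_*l[1],p[1]+s_*l[0]+c_*l[1],l[2]+p[3]])[0]-uv)
        return r
    q=least_squares(f,x0);print(np.round(q.x,4),np.round(q.fun,1))
A=lambda u,v:np.array([135+u/5.7,112+v/5.7])-.41
B=lambda u,v:np.array([208+(u-399)/5.7,40+v/5.7])-.41
oa=[(a,(0,0,.09),A(166,64)),(a,(-.047,0,.014),A(66,262)),(a,(.047,0,.014),A(343,288))]
ob=[(b,(0,0,.09),B(602,55)),(b,(.047,0,.014),B(576,362))]
fit(oa,[.58,-.13,1.4,.15]);fit(oa+ob,[.58,-.13,1.4,.15])
```

```text
[ 0.6436 -0.1392  0.066 ]
[ 0.6184 -0.1346  0.066 ]
[ 0.547  -0.1227  0.066 ]
[ 0.5233 -0.1185  0.066 ]
seat [ 0.5834296  -0.12888882  0.066     ] [ 0.58268058 -0.12863955  0.066     ] yaw -0.17032910100550086 0.12210611757489548 hole [ 0.58649426 -0.12676314  0.042     ]
stage c [ 0.58396535 -0.12657321  0.24      ] lug edge yaw 4.559261588639679 tip yaw 1.4237865110542605 0.04672785078159673 0.01343504371683756
[ 0.588  -0.1251  1.4298  0.1532] [-0.1  0.8 -0.5 -0.7  0.6 -0.1]
[ 0.5841 -0.1263  1.4393  0.1507] [-0.1  0.9 -0.5 -0.8  0.5 -0.5 -0.   0.3 -0.1  0. ]
```

```bash
python3 -m handwheel '[{"delta_pos":[1,15,-2],"yaw":0.015},{"delta_pos":[1,35,-2],"yaw":0.015},{"delta_pos":[1,55,-2],"yaw":0.015},{"delta_pos":[1,68,-2],"yaw":0.015},{"delta_pos":[1,75,-2],"yaw":0.015},{"delta_pos":[1,75,-2],"yaw":0.015},{"delta_pos":[1,75,-2],"yaw":0.015}]'
python3 -c "
from h import *
to(.583,-.1285,.0804,-.63);snap('wrist','w5');snap('scene','s5');snap('side','d5')
im=np.load('pics/s5.npz')['image'][:,:,::-1];im2=np.load('pics/d5.npz')['image'][:,:,::-1]
cv2.imwrite('pics/s5c.png',np.hstack([cv2.resize(im[145:245,130:230],None,fx=4,fy=4),cv2.resize(im2[85:185,200:300],None,fx=4,fy=4)]))
"
```

```text
time: 7.5
tool_pos: [0.5829, -0.1308, 0.1142]
ee_rot: [-1.57, -0.001, -0.632]
wrist_force: [0.7, -0.5, -1.8]
width: 0.0458
t 7.5 pos [ 0.5829 -0.1308  0.1142] yaw -0.632 delta [-1.4 33.8  1.9] turn -0.002 F [ 0.7 -0.5 -1.8] T [-0.05 -0.14  0.03] w 0.0458 q [-0.32  0.22  1.4  -0.    1.52  0.32]
```

View pics/w5.png

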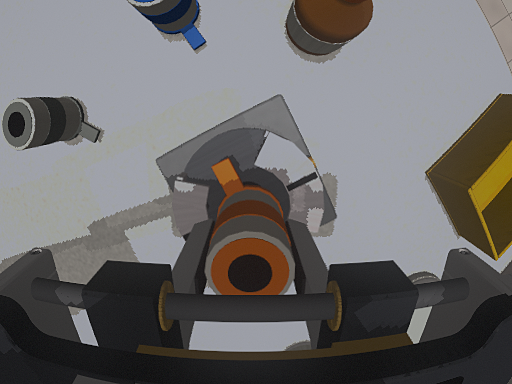

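View pics/s5c.png

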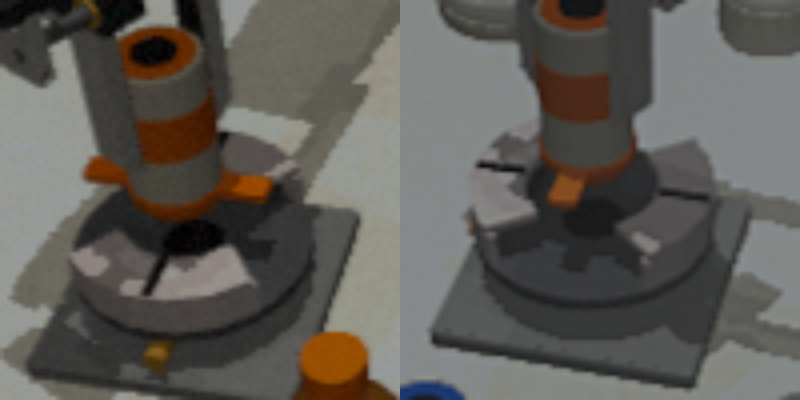

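Lugs are above the two gaps. Lowering in small steps and checking force.

```bash
python3 -m handwheel '[{"delta_pos":[-0.5,6,1],"yaw":0},{"delta_pos":[-0.5,12,1],"yaw":0},{"delta_pos":[-0.5,17,1],"yaw":0},{"delta_pos":[-0.5,21,1],"yaw":0},{"delta_pos":[-0.5,24,1],"yaw":0},{"delta_pos":[-0.5,24,1],"yaw":0},{"delta_pos":[-0.5,24,1],"yaw":0}]'
python3 -c "
from h import *
to(.583,-.1287,.0804,-.63)"
```

```text
time: 8.35
tool_pos: [0.5827, -0.1296, 0.0895]
ee_rot: [-1.571, -0.0, -0.632]
wrist_force: [0.3, 0.0, -2.1]
width: 0.0459
t 8.35 pos [ 0.5827 -0.1296  0.0895] yaw -0.632 delta [-0.3  9.1  0.9] turn -0.002 F [ 0.3  0.  -2.1] T [-0.02 -0.02 -0.02] w 0.0459 q [-0.31  0.24  1.43 -0.    1.47  0.32]
```

```bash
python3 -m handwheel '[{"delta_pos":[0,3,0],"yaw":0},{"delta_pos":[0,6,0],"yaw":0},{"delta_pos":[0,8,0],"yaw":0},{"delta_pos":[0,9,0],"yaw":0},{"delta_pos":[0,9,0],"yaw":0},{"delta_pos":[0,9,0],"yaw":0}]'
python3 -c "
from h import *
to(.583,-.1287,.0804,-.63);snap('scene','s6');snap('side','d6')
im=np.load('pics/s6.npz')['image'][:,:,::-1];im2=np.load('pics/d6.npz')['image'][:,:,::-1]
cv2.imwrite('pics/s6c.png',np.hstack([cv2.resize(im[145:245,130:230],None,fx=4,fy=4),cv2.resize(im2[85:185,200:300],None,fx=4,fy=4)]))
"
```

```text
time: 8.95
tool_pos: [0.5827, -0.1296, 0.0805]
ee_rot: [-1.571, -0.0, -0.632]
wrist_force: [0.5, 0.2, -1.7]
width: 0.0457
t 8.95 pos [ 0.5827 -0.1296  0.0805] yaw -0.632 delta [-0.3  0.1  0.9] turn -0.002 F [ 0.5  0.2 -1.7] T [-0.06 -0.05 -0.01] w 0.0457 q [-0.31  0.25  1.44 -0.    1.46  0.32]
```

View pics/s6c.png

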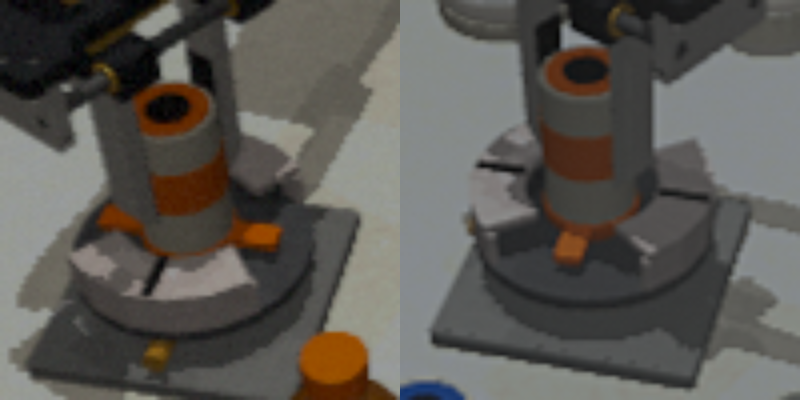

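```bash
python3 -m handwheel '[{"delta_pos":[0,0.5,0.5],"yaw":0},{"delta_pos":[0,1,0.5],"yaw":0},{"delta_pos":[0,1,0.5],"yaw":0}]'; python3 -m handwheel '[{"delta_pos":[0,0.5,0],"yaw":0},{"delta_pos":[0,1,0],"yaw":0},{"delta_pos":[0,1,0],"yaw":0}]'
```

```text
time: 9.35
tool_pos: [0.5829, -0.1295, 0.0804]
ee_rot: [-1.571, -0.001, -0.632]
wrist_force: [-2.9, -0.2, 2.9]
width: 0.0459
time: 9.65
tool_pos: [0.5829, -0.1295, 0.0804]
ee_rot: [-1.571, -0.001, -0.632]
wrist_force: [-4.8, -0.5, 7.1]
width: 0.0454
```

Seated (contact at z=0.0804, 9 N up). Easing off slightly, then turning clockwise.

```bash
python3 -m handwheel '[{"delta_pos":[0,-1.5,0],"yaw":0},{"delta_pos":[0,-1.5,0],"yaw":0.08},{"delta_pos":[0,-1.5,0],"yaw":0.16},{"delta_pos":[0,-1.5,0],"yaw":0.24},{"delta_pos":[0,-1.5,0],"yaw":0.32},{"delta_pos":[0,-1.5,0],"yaw":0.4},{"delta_pos":[0,-1.5,0],"yaw":0.4}]'
python3 -c "
from h import *
to(.583,-.1287,.0804,-2.2)"
```

```text
time: 10.35
tool_pos: [0.5834, -0.1294, 0.0804]
ee_rot: [-1.57, -0.001, -1.032]
wrist_force: [-0.0, -0.6, 2.0]
width: 0.0459
t 10.35 pos [ 0.5834 -0.1294  0.0804] yaw -1.032 delta [-0.8 -0.  -0. ] turn 1.168 F [-0.  -0.6  2. ] T [-0.05  0.33 -0.03] w 0.0459 q [-0.31  0.25  1.44 -0.    1.46  0.72]
```

```bash
python3 -m handwheel '[{"delta_pos":[0,0,0],"yaw":0.1},{"delta_pos":[0,0,0],"yaw":0.2},{"delta_pos":[0,0,0],"yaw":0.3},{"delta_pos":[0,0,0],"yaw":0.4},{"delta_pos":[0,0,0],"yaw":0.5},{"delta_pos":[0,0,0],"yaw":0.6},{"delta_pos":[0,0,0],"yaw":0.7},{"delta_pos":[0,0,0],"yaw":0.8},{"delta_pos":[0,0,0],"yaw":0.8}]'
python3 -c "
from h import *
to(.583,-.1287,.0804,-2.2)"
```

```text
time: 11.25
tool_pos: [0.5835, -0.129, 0.0804]
ee_rot: [-1.569, 0.001, -1.83]
wrist_force: [0.4, 0.4, 2.1]
width: 0.0456
t 11.25 pos [ 0.5835 -0.129   0.0804] yaw -1.83 delta [-0.1 -0.  -0.6] turn 0.37 F [0.4 0.4 2.1] T [ 0.16  0.22 -0.05] w 0.0456 q [-0.31  0.25  1.44  0.    1.46  1.52]
```

```bash
python3 -m handwheel '[{"delta_pos":[0,0,0],"yaw":0.08},{"delta_pos":[0,0,0],"yaw":0.16},{"delta_pos":[0,0,0],"yaw":0.24},{"delta_pos":[0,0,0],"yaw":0.31},{"delta_pos":[0,0,0],"yaw":0.36},{"delta_pos":[0,0,0],"yaw":0.36},{"delta_pos":[0,0,0],"yaw":0.36}]'
python3 -c "
from h import *
to(.583,-.1287,.0804,-2.2);snap('scene','s7');snap('side','d7');snap('wrist','w7')
im=np.load('pics/s7.npz')['image'][:,:,::-1];im2=np.load('pics/d7.npz')['image'][:,:,::-1]
cv2.imwrite('pics/s7c.png',np.hstack([cv2.resize(im[145:245,130:230],None,fx=4,fy=4),cv2.resize(im2[85:185,200:300],None,fx=4,fy=4)]))
"
```

```text
time: 11.95
tool_pos: [0.5835, -0.129, 0.0804]
ee_rot: [-1.57, 0.001, -2.189]
wrist_force: [0.1, 0.3, 3.2]
width: 0.0457
t 11.95 pos [ 0.5835 -0.129   0.0804] yaw -2.189 delta [ 0.1 -0.  -0.6] turn 0.011 F [0.1 0.3 3.2] T [0.33 0.11 0.04] w 0.0457 q [-0.31  0.25  1.44  0.    1.46  1.88]
```

View pics/s7c.png

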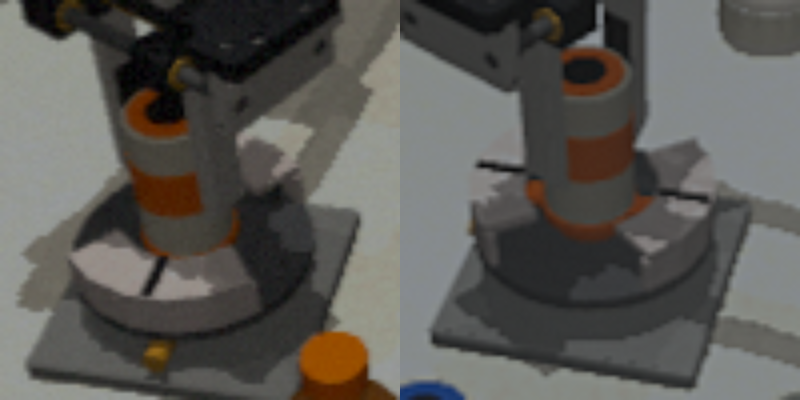

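View pics/w7.png

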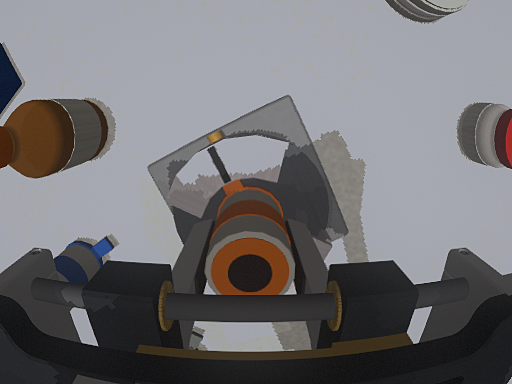

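Lugs are gone from the gaps. In the wrist view the lug root (232,186) lines up with the black mark (217,165). Releasing and retreating.

```bash
python3 -m handwheel '[{"delta_pos":[0,0,0],"yaw":0},{"delta_pos":[0,0,0],"yaw":0},{"delta_pos":[0,0,0],"yaw":0},{"delta_pos":[0,0,0],"yaw":0},{"delta_pos":[0,0,0],"yaw":0},{"delta_pos":[0,0,0],"yaw":0},{"delta_pos":[0,0,0],"yaw":0},{"delta_pos":[0,0,0],"yaw":0},{"delta_pos":[0,0,0],"yaw":0}]' 0
python3 -m handwheel '[{"delta_pos":[0,-10,0],"yaw":0},{"delta_pos":[0,-25,0],"yaw":0},{"delta_pos":[0,-50,0],"yaw":0},{"delta_pos":[0,-80,0],"yaw":0},{"delta_pos":[0,-110,0],"yaw":0},{"delta_pos":[0,-130,0],"yaw":0},{"delta_pos":[0,-130,0],"yaw":0},{"delta_pos":[0,-130,0],"yaw":0}]'
python3 -c "
from h import *
to(.583,-.1287,.0804,-2.2);snap('scene','s8');snap('side','d8');snap('wrist','w8')
im=np.load('pics/s8.npz')['image'][:,:,::-1];im2=np.load('pics/d8.npz')['image'][:,:,::-1]
cv2.imwrite('pics/s8c.png',np.hstack([cv2.resize(im[145:245,130:230],None,fx=4,fy=4),cv2.resize(im2[85:185,200:300],None,fx=4,fy=4)]))
im=np.load('pics/w8.npz')['image'][:,:,::-1]
cv2.imwrite('pics/w8c.png',cv2.resize(im[110:260,150:350],None,fx=4,fy=4,interpolation=cv2.INTER_CUBIC))
"
```

```text
time: 13.0
tool_pos: [0.583, -0.1292, 0.08]
ee_rot: [-1.571, -0.0, -2.192]
wrist_force: [-0.1, 0.8, 0.2]
width: 0.0942
time: 13.8
tool_pos: [0.5832, -0.1292, 0.2109]
ee_rot: [-1.569, 0.001, -2.192]
wrist_force: [0.6, 0.1, -0.1]
width: 0.0941
t 13.8 pos [ 0.5832 -0.1292  0.2109] yaw -2.192 delta [ -0.3 130.5  -0.7] turn 0.008 F [ 0.6  0.1 -0.1] T [ 0.08  0.01 -0.02] w 0.0941 q [-0.31  0.19  1.24 -0.    1.71  1.88]
```

View pics/s8c.png

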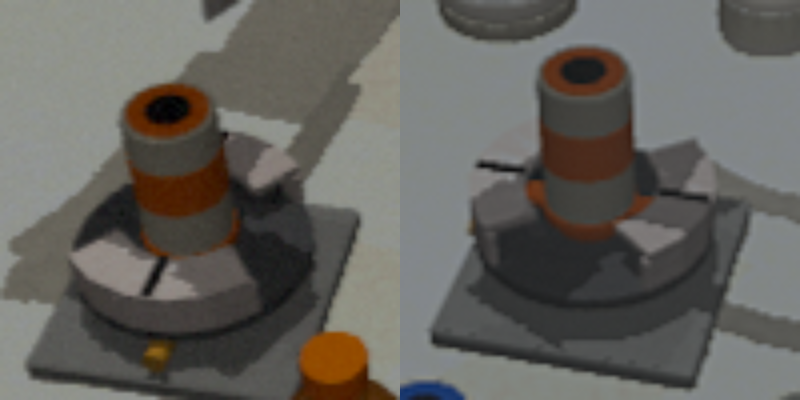

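View pics/w8c.png

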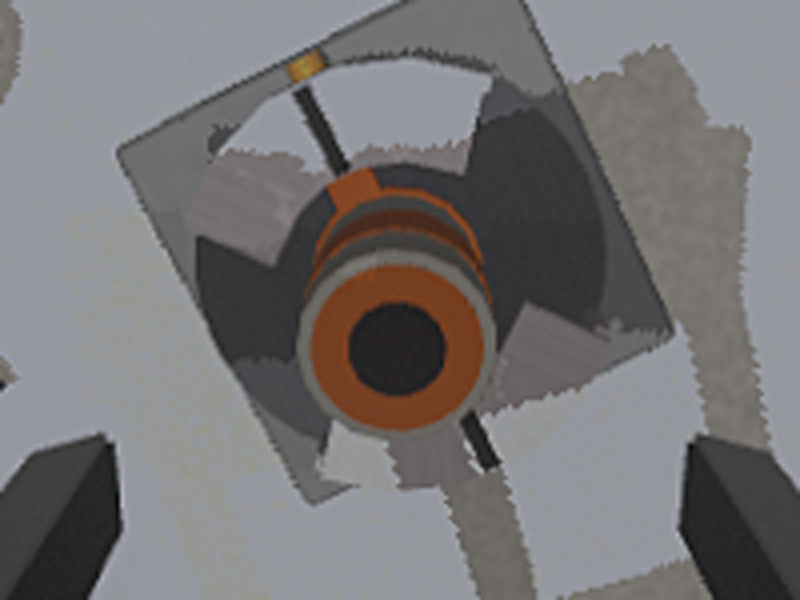

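View pics/s8.png

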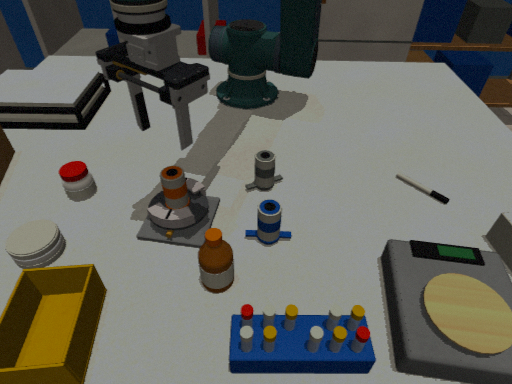

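The stage stands upright and released. The lug at wrist crop (355,185) runs under the lip in line with the mark (320,130), and blue and grey are unmoved at (269,206) and (264,156). Handing in.

```bash
python3 -c "
from bench import robot
print(robot.close_job())"
```

```text
the job is handed in; nothing more can be done
None
```

I stacked the orange stage on the holder, gave it the quarter turn clockwise, released it, and handed the job in at about 14 s of the 43 s allowed.

- **Insertion:** I lowered the stage with its lugs through the gaps. It touched the seat at the predicted height (TCP z 0.080 m), with under 10 N at the wrist in the readings.
- **Turn and release:** I turned it 1.56 rad clockwise, then opened the gripper and raised it 130 mm clear.
- **Last checks:** In the final pictures the stage is upright and fully down. The visible lug is in line with the black mark. The far lug is hidden behind the barrel, so I did not see it directly. The blue and grey stages are at the same pixels as at the start, and the wrist force is about zero.
- **Failures and disagreements:** Two move calls were refused because I left out the yaw key, and nothing moved. The camera estimates of the seat and stage positions differed from each other by up to about 4 mm. I checked the final alignment by eye and did not measure the angle again. The hand-in gave no verdict.

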